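# Proof-pull the hanging bail of a plaster plaque with a spring scale

### The arm

A 6-joint arm with a two-finger parallel gripper is mounted at the origin on the work surface. World frame = base frame: x ahead of the robot, y to its left, z up, the work surface at z = 0. Lengths are in m, angles in rad, forces in N, time in s.
With the tool pointing down it reaches from about 0.375 to 0.825 m from the base axis. Payload 5.5 kg.
Tool frame: the origin (TCP) lies midway between the tips of the shut fingers; the grasp point (between the pads) lies 19 mm behind it; z points along the fingers, y is the line along which they close (so a half turn about z gives the same grasp; the last joint's range is limited). The gripper opens to 85 mm and grips with 20 to 120 N. Pads are 22 mm wide; open, the fingers measure 114 mm over their backs; the gripper's body (76 mm by 85 mm) begins 54 mm behind the grasp point. The pads swing forward as they close: fully open they stand 13 mm farther back than shut.
Start: joints at [-1.187, 0.314, -0.047, 1.21, 0, 1.571], TCP at [0.225, -0.556, 0.231] pointing down, gripper open.
Joint ranges: [-2.67, 2.67], [-0.69, 1.73], [-1.03, 1.25], [-2.08, 2.16], [-1.42, 1.45], [-3.14, 3.14]. Speed limits (rad/s): [2.39, 2.39, 3.01, 3.14, 3.14, 3.14].

### API

Orientations are given as a unit quaternion [x, y, z, w].
In Python, from rig import robot gives the robot as it stands.
- The arm moves only by the tool drive_tool, never from a script. Its argument "moves" is a list of rows, each a list of 3 entries, a list of its own where there are three numbers: the shift along the tool's x, y, z scaled (see below), then the turn, a rotation vector about the tool's x, y, z scaled (see below), then the opening, from -1 (shut) to 1 (fully open). A call has 1 to 8 rows; each row shifts and turns the commanded pose from where the row before left it, along the tool's axes as they then stand; what a row does not reach is not made up. The controller multiplies each number of a shift by 20 mm and each number of a turn by 5 degrees. A row lasts 1/10 s, in which the tool goes at most 50 mm and 8.59 degrees, less where a joint would pass 70% of its speed; a pose out of reach is approached as far as the arm can. A call with a number of a shift or a turn outside -1 to 1 is refused whole. A call with a gripper value outside its range is refused whole. The fingers move at their own pace and stop on an object; the grip force is fixed at half the most. Time passes only in rows, so rows that do not move let the fingers close. It gives the time, the measured TCP pose, the force, the opening and the grip force at its end, in the units of the state.
- robot.state(): the state, without advancing time (a new reading comes with each control period).
- robot.read_camera(name): name is "side" or "top" or "wrist"; returns the picture (420x560x3 uint8, red, green, blue); there is no depth.
- robot.camera_model(name): a dict with "vfov" (degrees; the focal length in pixels is half the picture's height over the tangent of half this angle, whatever the lens; pixels are square), "cx", "cy" (the principal point, pixels), "world_from_camera" (4x4, takes a point from camera to world coordinates); the wrist camera has in their place "tool_from_camera" (4x4, takes a point from camera to tool coordinates, whose origin is the TCP and whose axes are the flange's). Camera axes: x right, y up, looking along -z (the intrinsics and any distortion apply to the point x, -y, -z); pixel columns grow to the right and rows downward; lengths in m; the calibration is good to about 2 mm. A picture is of the moment at which its call begins: read the wrist's pose just before it. camera_model takes no time and is no camera call.
- robot.sign_off(): hands the job in; it is judged then, once.
The state is a dict: "time": time; "joint_pos": joint angles; "joint_velocities": joint speeds; "joint_efforts": joint torques, N m; "position": TCP position; "ee_rot": TCP orientation; "force": force on the tool from outside, world axes, zero at the start; "moment": the same for the moment, N m; "grip_width": finger opening in m; "finger_force": force on a finger pad.
Only numpy, scipy, OpenCV 4.12 (cv2) and the standard library are available. Lean on these libraries where they do the work, as an engineer would, in place of code of your own. Each camera call takes 0.05 s, during which the arm holds its last target. There are 200 camera calls.

### The job

Proof-test the hanging bail of the plaster plaque: pick up the blue spring scale, put its hook down through the bail and under the bar, and draw the scale level and straight out from the plaque's edge until the red 1.5 kg ring stands at the mouth of the barrel, never past the 2 kg ring. The job ends holding: finish with the gripper still gripping the scale and keeping that pull on. The plaque stays where it lies on its bearers, and everything else on the bench is left alone.

Things in the scene. Friction and masses are not known exactly. Their poses are not given: they have to be found in the camera images.
- scale: Pull-type spring scale, loose, about 0.3 kg, lying level: blue barrel 30 mm wide and high, a black 34 x 34 x 10 mm cap at each end, 150 mm long over the caps; flat steel ring at the rear, reaching 108 mm behind the origin. Origin: on the underside of the caps (on the bench), mid-length. x points along the barrel to the hook, z up; the barrel's axis is 17 mm above the origin.
- scale_grip (a point): Middle of the barrel, on its axis (17 mm above scale's origin); axes as scale. Balance point within 10 mm of it. Grip the blue part across its sides, anywhere from x = -65 to +65 mm.
- plunger (a joint): How far the white plunger (11 mm thick) with the hook is drawn out of the barrel, m: 0 fully in, 0.1 end stop. A spring pulls it in with 0.5 N + 245 N per m (15 N at the red ring). Rings on the plunger reach the barrel's mouth (front cap face, 75 mm ahead of scale_grip): thin black at 0.020 (0.5 kg), 0.040 (1 kg), 0.080 (2 kg); red, 5 mm wide, centred at 0.060 (1.5 kg).
- hook_seat (a point): Centre of the hook's bend, on the barrel's axis, 115 mm ahead of scale_grip at rest; axes as scale. The hook is a J of 6 mm wire in the upright x-z plane: upper wire 13 mm above the axis, bend of 10 mm inner radius ahead of the seat (outside 16 mm ahead), open below and behind. A bar pulled home in the bend is 7 to 8 mm ahead of the seat.
- hook_tip (a point): Centre of the wire at the hook's tip, 4 mm behind and 13 mm below the seat; it points back to the barrel. The hook's low part spans from 7 mm behind the seat to 16 mm ahead of it, and reaches 16 mm below the axis; the gap between tip and barrel cap, where a bar can enter from below, is 33 mm.
- plaque: Plain white plaster plaque lying face down, 180 (x) x 200 (y) x 22 (z) mm, about 0.95 kg, loose on two bearers, with two stops in front of its near edge that take a pull towards the robot. Origin: middle of its lower near edge (the edge with the bail), 40 mm above the bench; x points from there across the plaque, away from the robot, z up.
- bail (a point): Middle of the bail's bar (wire centre), 51 mm above the bench; axes as plaque; pull along -x. The bail is a dark 5 mm wire U lying level, out of the middle of the plaque's near edge: the bar runs along y, 42 mm in front of the edge, the legs are at y = +-28 mm, corners rounded. Window between bar and plaque 39 mm (x) by 51 mm (y) clear, open above and below down to the bench.
- rack: Two wooden bearers under the plaque, fixed to the bench, 40 mm high and wide, centred at y = +-75 mm, each with a stop block (20 mm long, top 60 mm above the bench) in front of the plaque's near edge; they begin 22 mm beyond the bar. Origin: on the bench below the middle of the bail's bar; x points away from the robot.
- hammer: Bystander: a hammer, 240 mm long, lying on the bench. Origin under its middle. Leave alone.
- tin: Bystander: a closed tin 72 mm across and 85 mm high. Origin under its middle. Leave alone.
- rosette: Bystander: a plaster rosette tile 90 x 90 x 21 mm. Origin under its middle. Leave alone.
There are look-alikes about, which are no part of the job. What is shaped like the scale but yellow is not meant.

How it is judged:
On the way, in this order (a step that is already met when the one before it is completed fails the run):
1. the scale is gripped and lifted clear of the bench (height (world z) of scale above 0.015 m and contact force between the fingers and scale above 1 N), for 0.2 s.
2. the hook is through the bail, its tip under and in front of the bar (x of hook_tip in the frame of bail between -0.03 and -0.004 m and y of hook_tip in the frame of bail between -0.024 and 0.024 m and z of hook_tip in the frame of bail below -0.003 m and z of hook_seat in the frame of bail between -0.013 and 0.013 m), for 0.1 s.
At the end, for the whole second after the job is handed in: Hook in the bail; plunger drawn out 53 to 67 mm, with over 9 N on the bail; fingers gripping the scale, in line with the plaque within 15 degrees, underside 12 mm or more clear of the bench, not braced on the bearers; plaque flat and within 15 mm of where it was (all of step 2 and value of joint plunger between 0.053 and 0.067 m and contact force between plaque and scale above 9 N and contact force between the fingers and scale above 3 N and angle between the x axis of scale and the x axis of plaque, either way round below 0.26 rad and height (world z) of scale above 0.012 m and contact force between scale and rack below 1 N and distance of plaque from where it was at the start of the episode below 0.015 m and angle between plaque's own z axis and vertical below 0.07 rad); the arm keeps its last pose, push and grip.
It fails at once if the scale is pulled past the 2 kg ring (value of joint plunger above 0.082 m).
It fails at once if the plaque is lifted off or dragged from its bearers (distance of plaque from where it was at the start of the episode above 0.03 m or angle between plaque's own z axis and vertical above 0.15 rad).
It fails at once if a bystander (hammer, tin, rosette) is disturbed (distance of any of hammer, tin, rosette from where it was at the start of the episode above 0.03 m).
It also fails if it takes over 48 s, if anything falls off the work surface, if the arm or the gripper's body presses on something with over 40 N, if the wrist force passes 120 N, or if a joint passes its speed limit or range.

## Working session

There is one attempt and no reset: what is moved stays moved. The work goes in short steps, Python scripts to look and compute and a tool call to move; the robot and the scene stay as the last step left them, time stands still between calls to the robot, and variables do not carry over. Pictures are saved under pics/ and viewed, at most 12 in all, crops included, and the job is handed in when it is done.

Besides the shell and the picture viewer there is one more tool, called after "Call:" by a JSON object that holds its "name" and its "arguments". drive_tool: Moves the arm, as the interface text tells. Shifts and turns lie within -1 to 1; 1 stands for 20 mm of shift or 5 degrees of turn. Its arguments: {"type":"object","properties":{"moves":{"type":"array","items":{"type":"array"}}},"required":["moves"]}

```bash
mkdir -p pics; ls; python3 - <<'E'
from rig import robot
import cv2,numpy as np
s=robot.state();print({k:np.round(v,3).tolist() for k,v in s.items()})
for n in("side","top","wrist"):
    im=robot.read_camera(n);cv2.imwrite(f"pics/{n}0.png",im[:,:,::-1])
    print(n,{k:(np.round(v,4).tolist()) for k,v in robot.camera_model(n).items() if not isinstance(v,str)}, robot.camera_model(n).keys())
E
```

```text
pics
{'time': 0.0, 'joint_pos': [-1.187, 0.314, -0.048, 1.21, -0.0, 1.571], 'joint_velocities': [0.001, 0.0, -0.001, 0.002, 0.001, -0.002], 'joint_efforts': [-0.002, -53.959, 33.974, 0.019, -0.0, -0.0], 'position': [0.224, -0.556, 0.23], 'ee_rot': [0.982, 0.191, -0.0, -0.001], 'force': [1.187, 0.446, -0.605], 'moment': [-0.001, -0.021, -0.022], 'finger_force': 0.0, 'grip_width': 0.085}
side {'vfov': 54.731, 'cx': 277.6295, 'cy': 207.7463, 'world_from_camera': [[-0.8315, 0.3688, -0.4155, 0.0855], [-0.5555, -0.5393, 0.6329, 0.5898], [0.0093, 0.7571, 0.6533, 0.6574], [0.0, 0.0, 0.0, 1.0]]} dict_keys(['vfov', 'cx', 'cy', 'world_from_camera'])
top {'vfov': 52.6138, 'cx': 289.2265, 'cy': 209.9064, 'world_from_camera': [[-0.018, 0.9959, -0.0891, 0.3759], [-0.9997, -0.0165, 0.0178, 0.0073], [0.0163, 0.0894, 0.9959, 1.0162], [0.0, 0.0, 0.0, 1.0]]} dict_keys(['vfov', 'cx', 'cy', 'world_from_camera'])
wrist {'vfov': 58.7558, 'cx': 284.52, 'cy': 213.7982, 'tool_from_camera': [[-0.0006, 0.9468, 0.3218, 0.0832], [1.0, 0.0004, 0.0006, 0.0001], [0.0004, 0.3218, -0.9468, -0.143], [0.0, 0.0, 0.0, 1.0]]} dict_keys(['vfov', 'cx', 'cy', 'tool_from_camera'])
```

View pics/top0.png

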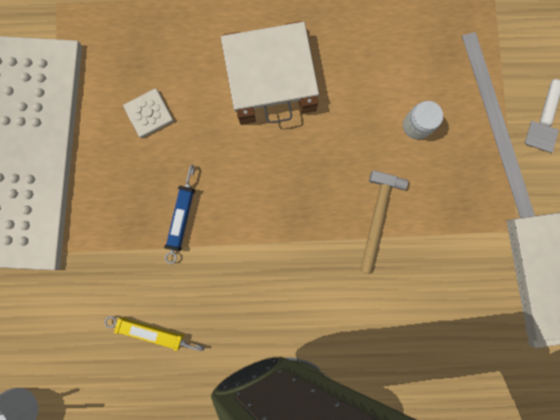

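View pics/side0.png

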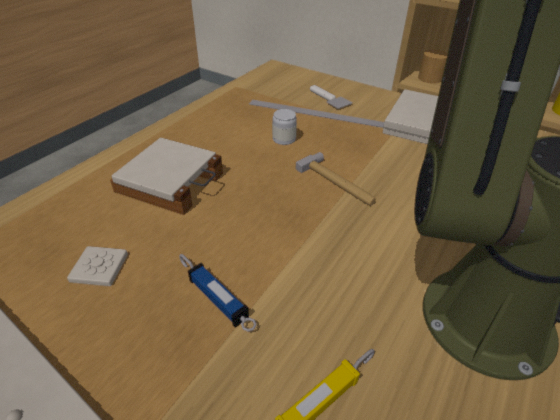

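The top view shows the blue scale at about (180,218), its hook at (192,172) and ring at (173,257). The yellow look-alike is at (148,334), the plaque at (270,68) and the bail bar near (282,124). In the side view the blue scale is at (218,293) and the bail at about (210,186). Candidates for the scale are blue (180,218) and yellow (148,334), and I choose the blue one. Next I take enlarged crops.

```bash
python3 - <<'E'
import cv2,numpy as np
t=cv2.imread("pics/top0.png");s=cv2.imread("pics/side0.png")
def c(im,x,y,w=100,h=75):
    o=cv2.resize(im[y:y+h,x:x+w],None,fx=4,fy=4,interpolation=cv2.INTER_CUBIC)
    for i in range(0,w,20): cv2.putText(o,str(x+i),(i*4,8),0,.3,(0,255,255));cv2.line(o,(i*4,10),(i*4,14),(0,255,255))
    for i in range(0,h,20): cv2.putText(o,str(y+i),(0,i*4+4),0,.3,(0,255,255))
    return o
cv2.imwrite("pics/c.png",np.vstack([np.hstack([c(t,130,160,100,110)[:300],c(t,220,75)]),np.hstack([c(s,170,250),c(s,150,145)])]))
E
```

```text
(no output)
```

View pics/c.png

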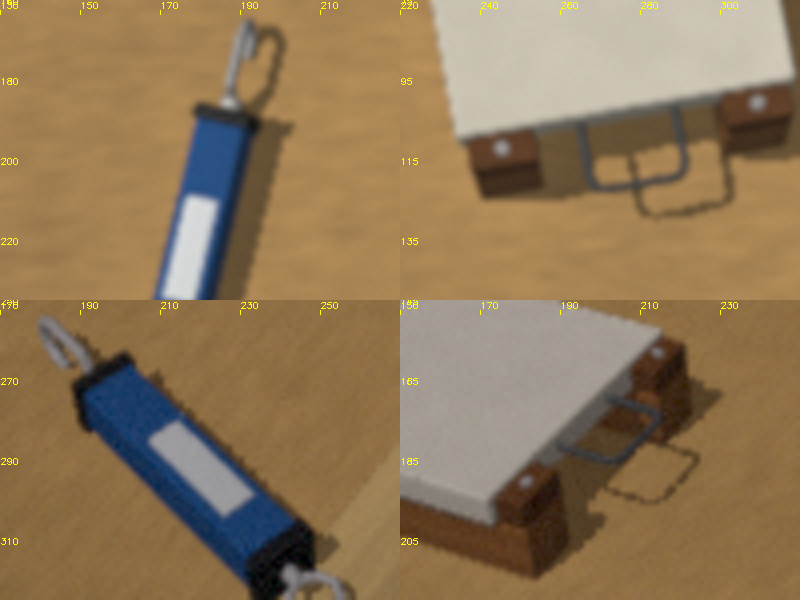

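```bash
cat > h.py <<'E'
from rig import robot
import numpy as np, cv2
from scipy.spatial.transform import Rotation as R
def T(n,st=None):
    m=robot.camera_model(n)
    if n!="wrist": return m,np.array(m["world_from_camera"])
    P=np.eye(4);P[:3,:3]=R.from_quat(st["ee_rot"]).as_matrix();P[:3,3]=st["position"]
    return m,P@np.array(m["tool_from_camera"])
def ray(n,uv,st=None):
    m,W=T(n,st);f=210/np.tan(np.radians(m["vfov"]/2))
    d=W[:3,:3]@np.array([(uv[0]-m["cx"])/f,-(uv[1]-m["cy"])/f,-1.])
    return W[:3,3],d/np.linalg.norm(d)
def onz(r,z): return r[0]+r[1]*(z-r[0][2])/r[1][2]
def tri(rs):
    A=sum(np.eye(3)-np.outer(d,d) for o,d in rs);b=sum((np.eye(3)-np.outer(d,d))@o for o,d in rs)
    p=np.linalg.solve(A,b);return p,[float(np.linalg.norm(np.cross(p-o,d))) for o,d in rs]
def proj(n,p,st=None):
    m,W=T(n,st);f=210/np.tan(np.radians(m["vfov"]/2));c=np.linalg.inv(W)@np.r_[p,1]
    return np.array([m["cx"]+f*c[0]/-c[2],m["cy"]-f*c[1]/-c[2]])
E
python3 - <<'E'
from h import *
np.set_printoptions(precision=4,suppress=True)
for nm,a,b in [("bar left",(268.75,121.75),(203.75,185)),("bar right",(290.75,118),(215,173)),("barmid",(280,120.3),(210,179.25)),
 ]:
    print(nm,tri([ray("top",a),ray("side",b)]), onz(ray("top",a),.051),onz(ray("side",b),.051))
# scale label centre etc: cap front top corners
print("frontcap top L",onz(ray("top",(130+195/4,160+105/4)),.034),"R",onz(ray("top",(130+258/4,160+122/4)),.034))
print("hook top",onz(ray("top",(130+248/4,160+20/4)),.03), "rear cap",onz(ray("top",(173,248)),.034))
# side label centre (201,474)->
print("label",tri([ray("top",(178.5,221.5)),ray("side",(170+201/4,250+168/4))]))
E
```

```text
bar left (array([0.6681, 0.0335, 0.0508]), [0.0006825109505306443, 0.0006825109505305154]) [0.6687 0.0339 0.051 ] [0.6672 0.0335 0.051 ]
bar right (array([ 0.6756, -0.0177,  0.0532]), [0.0006780488516951892, 0.0006780488516952632]) [ 0.6769 -0.0174  0.051 ] [ 0.677  -0.0201  0.051 ]
barmid (array([0.6711, 0.0072, 0.0509]), [0.0008342852413943061, 0.0008342852413941735]) [0.6718 0.0077 0.051 ] [0.6701 0.0071 0.051 ]
frontcap top L [0.5232 0.2454 0.034 ] R [0.5127 0.2089 0.034 ]
hook top [0.5736 0.2157 0.03  ] rear cap [0.3805 0.2578 0.034 ]
label (array([0.4409, 0.2467, 0.027 ]), [0.0009291894754705261, 0.0009291894754704923])
```

Bar middle triangulates to (0.671, 0.007, 0.051), and z matches the stated 51 mm. Bar length and heading fit too, with plaque yaw about +9°. The scale centre is about (0.445, 0.246) with yaw about -15°. I turn first, then travel.

Call:
{"name": "drive_tool", "arguments": {"moves": [[[0,0,0.375],[0,0,0.925],1],[[0,0,0.375],[0,0,0.925],1],[[0,0,0.375],[0,0,0.925],1],[[0,0,0.375],[0,0,0.925],1],[[0,0,0.375],[0,0,0.925],1],[[0,0,0.375],[0,0,0.925],1],[[0,0,0.375],[0,0,0.925],1],[[0,0,0.375],[0,0,0.925],1]]}}

```text
time: 0.95
position: [0.2246, -0.5561, 0.1706]
ee_rot: [0.991, -0.132, -0.0, -0.0]
force: [0.1, 0.2, -1.1]
grip_width: 0.0856
finger_force: 0.0
```

Call:
{"name": "drive_tool", "arguments": {"moves": [[[0.5,-1,0],[0,0,0],1],[[0.5,-1,0],[0,0,0],1],[[0.5,-1,0],[0,0,0],1],[[0.5,-1,0],[0,0,0],1],[[0.5,-1,0],[0,0,0],1],[[0.5,-1,0],[0,0,0],1],[[0.5,-1,0],[0,0,0],1],[[0.5,-1,0],[0,0,0],1]]}}

```text
time: 1.75
position: [0.3438, -0.4216, 0.171]
ee_rot: [0.991, -0.131, -0.0, -0.0]
force: [-0.3, 0.2, 0.2]
grip_width: 0.0855
finger_force: 0.0
```

Call:
{"name": "drive_tool", "arguments": {"moves": [[[0,-1,0],[0,0,0],1],[[0,-1,0],[0,0,0],1],[[0,-1,0],[0,0,0],1],[[0,-1,0],[0,0,0],1],[[0,-1,0],[0,0,0],1],[[0,-1,0],[0,0,0],1],[[0,-1,0],[0,0,0],1],[[0,-1,0],[0,0,0],1]]}}

```text
time: 2.55
position: [0.3848, -0.2671, 0.1711]
ee_rot: [0.991, -0.131, -0.0, -0.0]
force: [0.1, -0.2, 0.7]
grip_width: 0.0852
finger_force: 0.0
```

Call:
{"name": "drive_tool", "arguments": {"moves": [[[0,-1,0],[0,0,0],1],[[0,-1,0],[0,0,0],1],[[0,-1,0],[0,0,0],1],[[0,-1,0],[0,0,0],1],[[0,-1,0],[0,0,0],1],[[0,-1,0],[0,0,0],1],[[0,-1,0],[0,0,0],1],[[0,-1,0],[0,0,0],1]]}}

```text
time: 3.35
position: [0.426, -0.1132, 0.1712]
ee_rot: [0.992, -0.13, -0.0, -0.0]
force: [0.7, 0.2, 0.1]
grip_width: 0.0853
finger_force: 0.0
```

Call:
{"name": "drive_tool", "arguments": {"moves": [[[0,-1,0],[0,0,0],1],[[0,-1,0],[0,0,0],1],[[0,-1,0],[0,0,0],1],[[0,-1,0],[0,0,0],1],[[0,-1,0],[0,0,0],1],[[0,-1,0],[0,0,0],1],[[0,-1,0],[0,0,0],1],[[0,-1,0],[0,0,0],1]]}}

```text
time: 4.15
position: [0.4427, -0.0422, 0.1769]
ee_rot: [0.996, -0.076, 0.003, -0.039]
force: [0.3, -0.5, 0.6]
grip_width: 0.0856
finger_force: 0.0
```

Call:
{"name": "drive_tool", "arguments": {"moves": [[[-0.5,-1,0],[0,0,0],1],[[-0.5,-1,0],[0,0,0],1],[[-0.5,-1,0],[0,0,0],1],[[-0.5,-1,0],[0,0,0],1],[[-0.5,-1,0],[0,0,0],1],[[-0.5,-1,0],[0,0,0],1],[[-0.5,-1,0],[0,0,0],1],[[0,0,0],[0,0,0],1]]}}

```text
time: 4.95
position: [0.3795, 0.0252, 0.1922]
ee_rot: [0.997, -0.03, 0.002, -0.073]
force: [1.0, -0.3, 0.7]
grip_width: 0.0854
finger_force: 0.0
```

```bash
python3 - <<'E'
from h import *
s=robot.state();print(s["time"],np.round(s["position"],4),np.round(s["ee_rot"],4),np.round(s["force"],1))
im=robot.read_camera("wrist")[:,:,::-1];cv2.imwrite("pics/w1.png",cv2.resize(im,(784,588),interpolation=cv2.INTER_CUBIC))
import json;json.dump({k:list(s[k]) for k in("position","ee_rot")},open("w1.json","w"))
E
```

```text
4.95 [0.3795 0.0252 0.1922] [ 0.9968 -0.0303  0.0019 -0.0734] [ 1.  -0.3  0.7]
```

View pics/w1.png

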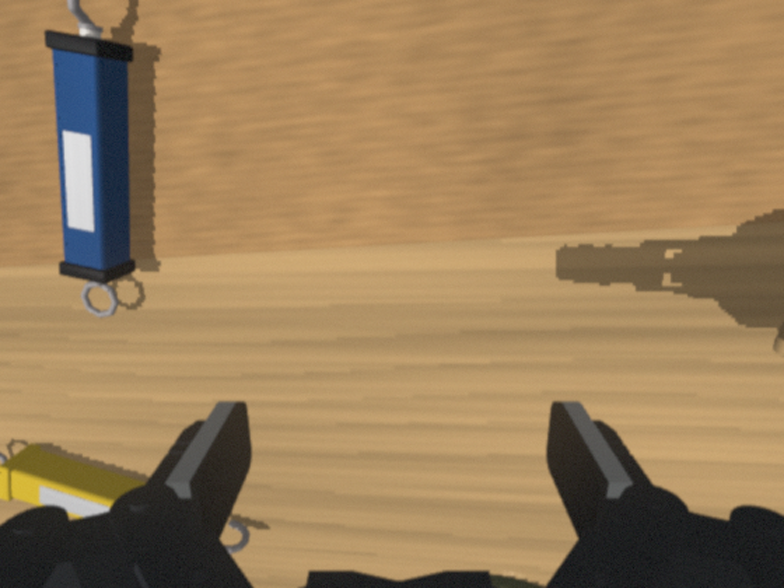

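The wrist view shows the blue scale at upper left, with the front cap at (88,45) and rear cap at (97,270) in the enlarged picture. The tool has tilted and stopped short, so I check the joints.

```bash
python3 - <<'E'
from h import *
s=robot.state();print(np.round(s["joint_pos"],3)); print(np.round(R.from_quat(s["ee_rot"]).as_matrix(),3))
E
```

```text
[-0.062 -0.082 -0.597  1.056  0.146  3.141]
[[ 0.998 -0.06   0.009]
 [-0.061 -0.987  0.146]
 [-0.    -0.146 -0.989]]
```

Joint 6 hit its limit, because yaw runs opposite to q6. I'll use the half-turned grasp at yaw 165° instead, unwinding joint 6.

Call:
{"name": "drive_tool", "arguments": {"moves": [[[0,0,0],[-0.8,0,-1],1],[[0,0,0],[-0.9,0,-1],1],[[0,0,0],[0,0,-1],1],[[0,0,0],[0,0,-1],1],[[0,0,0],[0,0,-1],1],[[0,0,0],[0,0,-1],1],[[0,0,0],[0,0,-1],1],[[0,0,0],[0,0,-1],1]]}}

```text
time: 5.8
position: [0.3811, 0.0243, 0.1918]
ee_rot: [0.949, 0.314, 0.006, 0.003]
force: [-0.1, -0.4, -0.1]
grip_width: 0.0858
finger_force: 0.0
```

Call:
{"name": "drive_tool", "arguments": {"moves": [[[0,0,0],[0,0,-1],1],[[0,0,0],[0,0,-1],1],[[0,0,0],[0,0,-1],1],[[0,0,0],[0,0,-1],1],[[0,0,0],[0,0,-1],1],[[0,0,0],[0,0,-1],1],[[0,0,0],[0,0,-1],1],[[0,0,0],[0,0,-1],1]]}}

```text
time: 6.6
position: [0.3811, 0.0243, 0.1918]
ee_rot: [0.785, 0.62, 0.004, 0.005]
force: [-0.1, -0.7, 1.0]
grip_width: 0.0854
finger_force: 0.0
```

Call:
{"name": "drive_tool", "arguments": {"moves": [[[0,0,0],[0,0,-1],1],[[0,0,0],[0,0,-1],1],[[0,0,0],[0,0,-1],1],[[0,0,0],[0,0,-1],1],[[0,0,0],[0,0,-1],1],[[0,0,0],[0,0,-1],1],[[0,0,0],[0,0,-1],1],[[0,0,0],[0,0,-1],1]]}}

```text
time: 7.4
position: [0.3811, 0.0242, 0.1918]
ee_rot: [0.525, 0.851, 0.002, 0.006]
force: [0.2, -0.3, -0.1]
grip_width: 0.0855
finger_force: 0.0
```

Call:
{"name": "drive_tool", "arguments": {"moves": [[[0,0,0],[0,0,-1],1],[[0,0,0],[0,0,-1],1],[[0,0,0],[0,0,-1],1],[[0,0,0],[0,0,-1],1],[[0,0,0],[0,0,-1],1],[[0,0,0],[0,0,-1],1],[[0,0,0],[0,0,-1],1],[[0,0,0],[0,0,-1],1]]}}

```text
time: 8.2
position: [0.3811, 0.0242, 0.1918]
ee_rot: [0.203, 0.979, 0.0, 0.006]
force: [0.2, 1.4, 0.1]
grip_width: 0.0853
finger_force: 0.0
```

```bash
cat >> h.py <<'E'
def plan(target,yaw,s=None):
    "tool-axis units to a pointing-down pose with tool x at yaw (deg)"
    s=s or robot.state();r=R.from_quat(s["ee_rot"]);t=R.from_euler("z",yaw,degrees=True)*R.from_euler("x",180,degrees=True)
    print("t",s["time"],"pos",np.round(s["position"],4),"yaw",np.round(np.degrees(np.arctan2(*r.as_matrix()[[1,0],0])),2),"q6",np.round(s["joint_pos"][5],2),"F",np.round(s["force"],1))
    print("turn units (tool)",np.round(np.degrees((r.inv()*t).as_rotvec())/5,2),"shift units: now-axes",np.round(r.inv().apply(np.array(target)-s["position"])/.02,2),"final-axes",np.round(t.inv().apply(np.array(target)-s["position"])/.02,2))
E
python3 -c "
from h import *
plan([.445,.246,.17],165)"
```

```text
t 8.2 pos [0.3811 0.0242 0.1918] yaw 156.6 q6 0.47 F [0.2 1.4 0.1]
turn units (tool) [ 0.03  0.14 -1.68] shift units: now-axes [ 1.49 11.44  1.11] final-axes [-0.21 11.54  1.09]
```

Call:
{"name": "drive_tool", "arguments": {"moves": [[[0,0,0.5],[0.03,0.14,-0.84],1],[[0,0,0.6],[0,0,-0.84],1],[[0,1,0],[0,0,0],1],[[0,1,0],[0,0,0],1],[[0,1,0],[0,0,0],1],[[0,1,0],[0,0,0],1],[[0,1,0],[0,0,0],1],[[0,1,0],[0,0,0],1]]}}

```text
time: 9.0
position: [0.4129, 0.141, 0.1698]
ee_rot: [0.132, 0.991, 0.0, 0.0]
force: [0.2, 0.7, -0.2]
grip_width: 0.0853
finger_force: 0.0
```

Call:
{"name": "drive_tool", "arguments": {"moves": [[[0,1,0],[0,0,0],1],[[0,1,0],[0,0,0],1],[[0,1,0],[0,0,0],1],[[0,1,0],[0,0,0],1],[[-0.2,1,0],[0,0,0],1],[[0,0.5,0],[0,0,0],1],[[0,0,0],[0,0,0],1]]}}

```text
time: 9.7
position: [0.4453, 0.2461, 0.1695]
ee_rot: [0.132, 0.991, 0.0, -0.0]
force: [0.2, -0.7, -0.2]
grip_width: 0.0851
finger_force: 0.0
```

```bash
python3 - <<'E'
from h import *
import json
s=robot.state();plan([.445,.246,.1],165,s)
im=robot.read_camera("wrist")[:,:,::-1];cv2.imwrite("pics/w2raw.png",im);cv2.imwrite("pics/w2.png",cv2.resize(im,(784,588),interpolation=cv2.INTER_CUBIC))
json.dump({k:list(s[k]) for k in("position","ee_rot")},open("w2.json","w"))
for nm,p in [("front cap top mid",(.518,.227,.034)),("origin top",(.445,.246,.034)),("seat",(.556,.216,.017))]: print(nm,proj("wrist",p,s)*1.4)
E
```

```text
t 9.7 pos [0.4453 0.2461 0.1695] yaw 164.87 q6 0.77 F [ 0.2 -0.7 -0.2]
turn units (tool) [ 0.   -0.   -0.03] shift units: now-axes [ 0.01 -0.01  3.48] final-axes [ 0.01 -0.01  3.48]
front cap top mid [398.98736524 398.64924628]
origin top [397.68952148 278.43963071]
seat [397.88691295 438.95905545]
```

View pics/w2.png

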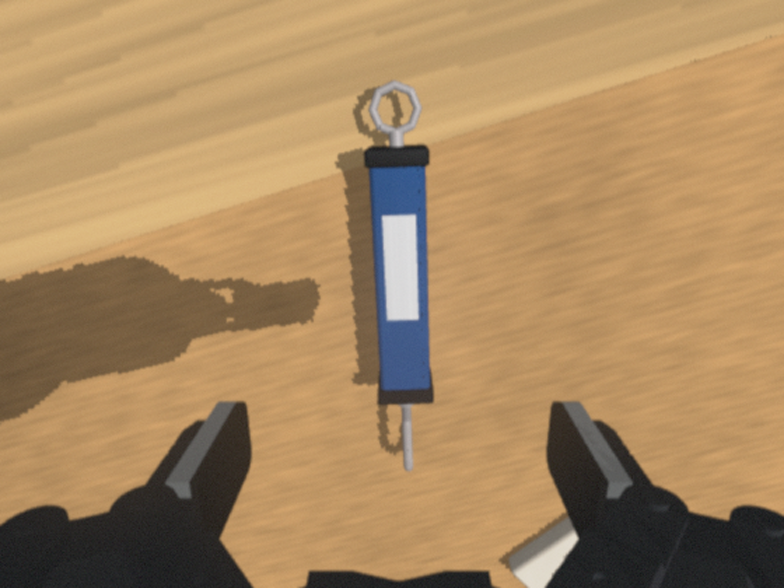

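The wrist view shows the scale nearly aligned, with the front cap's front edge at (406,403), rear cap's rear edge at (397,148) and hook end at (408,468). The rosette corner is at lower right.

```bash
python3 - <<'E'
from h import *
import json
s=json.load(open("w2.json"));s1=json.load(open("w1.json"))
f=onz(ray("wrist",(406/1.4,403/1.4),s),.034);r=onz(ray("wrist",(397/1.4,148/1.4),s),.034);h=onz(ray("wrist",(408/1.4,467/1.4),s),.024)
print(f,r,np.linalg.norm(f-r),(f+r)/2,np.degrees(np.arctan2(*(f-r)[[1,0]])),h,np.degrees(np.arctan2(*(h-r)[[1,0]])))
# label centre, wrist two places + top
L=[ray("wrist",(401/1.4,268/1.4),s),ray("wrist",(79/1.4,182/1.4),s1),ray("top",(178.5,221.5))];print(tri(L))
c=(f+r)/2; y=np.degrees(np.arctan2(*(f-r)[[1,0]]))
plan([c[0],c[1],.004],y+180)
E
```

```text
[0.52197305 0.23031316 0.034     ] [0.37764635 0.26391121 0.034     ] 0.148185777911082 [0.4498097  0.24711219 0.034     ] -13.104585400207695 [0.57381386 0.21803371 0.024     ] -13.163127527507037
(array([0.44060458, 0.24799742, 0.03127026]), [0.0011679408829437102, 0.0009355142417682479, 0.0018778306322925218])
t 9.75 pos [0.4448 0.2453 0.1695] yaw 164.84 q6 0.77 F [-0.   0.1  0.6]
turn units (tool) [-0.01 -0.   -0.41] shift units: now-axes [-0.22  0.16  8.28] final-axes [-0.22  0.15  8.28]
```

Call:
{"name": "drive_tool", "arguments": {"moves": [[[-0.2,0.15,0.5],[0,0,-0.4],1],[[0,0,1],[0,0,0],1],[[0,0,1],[0,0,0],1],[[0,0,1],[0,0,0],1],[[0,0,1],[0,0,0],1],[[0,0,1],[0,0,0],1],[[0,0,1],[0,0,0],1],[[0,0,0.9],[0,0,0],1]]}}

```text
time: 10.55
position: [0.449, 0.2459, 0.0211]
ee_rot: [0.115, 0.993, -0.0, -0.0]
force: [1.1, 0.8, 0.0]
grip_width: 0.0854
finger_force: 0.0
```

Call:
{"name": "drive_tool", "arguments": {"moves": [[[0,0,0.5],[0,0,0],1],[[0,0,0.4],[0,0,0],1],[[0,0,0],[0,0,0],-1],[[0,0,0],[0,0,0],-1],[[0,0,0],[0,0,0],-1],[[0,0,0],[0,0,0],-1],[[0,0,0],[0,0,0],-1],[[0,0,0],[0,0,0],-1]]}}

```text
time: 11.35
position: [0.4503, 0.2476, 0.0048]
ee_rot: [0.115, 0.993, 0.0, 0.001]
force: [-1.1, 0.0, 6.3]
grip_width: 0.029
finger_force: 60.2
```

Gripped at 60 N with opening 29 mm. Now I lift and turn toward the plaque line.

Call:
{"name": "drive_tool", "arguments": {"moves": [[[0,0,-0.6],[0,0,0],-1],[[0,0,-0.9],[0,0,0],-1],[[0,0,-0.9],[0,0,0],-1],[[0,0,-0.9],[0,0,0],-1],[[0,0,-0.9],[0,0,0],-1],[[0,0,0],[0,0,-0.8],-1],[[0,0,0],[0,0,-0.8],-1],[[0,0,0],[0,0,-0.8],-1]]}}

```text
time: 12.15
position: [0.4492, 0.2471, 0.0885]
ee_rot: [0.009, 1.0, 0.0, -0.0]
force: [1.0, -0.2, -2.4]
grip_width: 0.0293
finger_force: 59.7
```

Call:
{"name": "drive_tool", "arguments": {"moves": [[[0,0,0],[0,0,-0.8],-1],[[0,0,0],[0,0,-0.8],-1],[[0,0,0],[0,0,-0.5],-1],[[0,0,0],[0,0,0],-1]]}}

```text
time: 12.55
position: [0.4491, 0.2471, 0.0882]
ee_rot: [-0.081, 0.997, -0.0, -0.0]
force: [-0.2, -0.2, -2.5]
grip_width: 0.0291
finger_force: 59.6
```

```bash
python3 - <<'E'
from h import *
plan([.575,-.008,.088],189.2)
m=cv2.imread("pics/top0.png")
# plaque yaw from top-face near edge
a,b=onz(ray("top",(220+57/4,75+137/4)),.062),onz(ray("top",(220+395/4,75+77/4)),.062)
print(a,b,np.linalg.norm(a-b),np.degrees(np.arctan2(*(a-b)[[1,0]]))-90,(a+b)/2)
E
```

```text
t 12.55 pos [0.4491 0.2471 0.0882] yaw -170.67 q6 0.34 F [-0.2 -0.2 -2.5]
turn units (tool) [ 0.   -0.01  0.03] shift units: now-axes [-4.15e+00 -1.36e+01  1.00e-02] final-axes [-4.180e+00 -1.359e+01  1.000e-02]
[0.69576212 0.11244802 0.062     ] [ 0.72892154 -0.08298979  0.062     ] 0.19823088683269188 9.629521983891138 [0.71234183 0.01472911 0.062     ]
```

Call:
{"name": "drive_tool", "arguments": {"moves": [[[0,-1,0],[0,0,0],-1],[[0,-1,0],[0,0,0],-1],[[0,-1,0],[0,0,0],-1],[[0,-1,0],[0,0,0],-1],[[0,-1,0],[0,0,0],-1],[[0,-1,0],[0,0,0],-1],[[-0.5,-1,0],[0,0,0],-1],[[-0.5,-1,0],[0,0,0],-1]]}}

```text
time: 13.35
position: [0.495, 0.0917, 0.0882]
ee_rot: [-0.081, 0.997, 0.0, -0.0]
force: [-0.5, -0.7, -1.5]
grip_width: 0.0288
finger_force: 59.8
```

Call:
{"name": "drive_tool", "arguments": {"moves": [[[-0.5,-1,0],[0,0,0],-1],[[-0.5,-1,0],[0,0,0],-1],[[-0.5,-1,0],[0,0,0],-1],[[-0.5,-1,0],[0,0,0],-1],[[-0.6,-1,0],[0,0,0],-1],[[-0.5,-0.6,0],[0,0,0],-1],[[0,0,0],[0,0,0],-1],[[0,0,0],[0,0,0],-1]]}}

```text
time: 14.15
position: [0.574, -0.0076, 0.0877]
ee_rot: [-0.081, 0.997, 0.0, -0.0]
force: [0.4, -0.1, -3.9]
grip_width: 0.0289
finger_force: 59.8
```

```bash
python3 - <<'E'
from h import *
import json
s=robot.state();plan([.575,-.008,.088],189.4,s)
w=robot.read_camera("wrist")[:,:,::-1];t=robot.read_camera("top")[:,:,::-1];d=robot.read_camera("side")[:,:,::-1]
for n,i in zip("wts",(w,t,d)): cv2.imwrite(f"pics/{n}3raw.png",i)
json.dump({k:list(s[k]) for k in("position","ee_rot")},open("w3.json","w"))
g=lambda im,x,y,ww,h,f:cv2.resize(im[y:y+h,x:x+ww],(int(ww*f),int(h*f)),interpolation=cv2.INTER_CUBIC)
a=g(w,190,240,160,120,2.5) ; b=g(t,230,70,100,75,4); c=g(d,150,130,100,75,4); e=g(w,150,120,270,300,1)
o=np.zeros((600,800,3),np.uint8);o[:300,:400]=a;o[:300,400:]=b;o[300:,:400]=c;o[300:,400:670]=e
cv2.imwrite("pics/c3.png",o)
E
```

```text
t 14.15 pos [ 0.574  -0.0076  0.0877] yaw -170.72 q6 -0.18 F [ 0.4 -0.1 -3.9]
turn units (tool) [ 0.01 -0.01 -0.02] shift units: now-axes [-0.05 -0.03 -0.02] final-axes [-0.05 -0.03 -0.02]
```

View pics/c3.png

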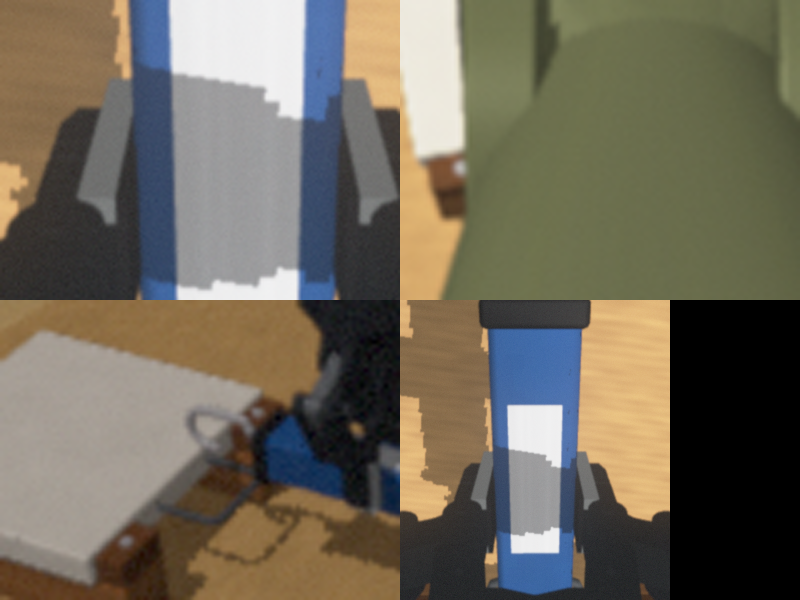

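The side view shows the hook above the bail window (hook bend near (198,158), cap at (217,165) in raw pixels). The top view is hidden by the arm, and the wrist view shows only the gripped barrel. I overlay the predicted hook and bail on the side view as a check.

```bash
cat >> h.py <<'E'
BAR=np.array([.671,.0077,.051]);YW=np.radians(9.4)
def overlay(im,s,x0,y0,w,h,f,dz=.0125,ext=0,off=0):
    o=cv2.resize(im[y0:y0+h,x0:x0+w],(w*f,h*f),interpolation=cv2.INTER_CUBIC)
    yaw=np.radians(R.from_quat(s["ee_rot"]).as_euler("ZYX",degrees=True)[0]+180)
    e=-R.from_quat(s["ee_rot"]).as_matrix()[:,0];g=np.array(s["position"])+[0,0,dz]
    seat=g+e*(.115+ext+off);a=np.linspace(np.pi/2,-np.pi/2,12)
    J=[seat+e*x+[0,0,z] for x,z in [(-.03,.013)]+[(.013*np.cos(t),.013*np.sin(t)) for t in a]+[(-.004,-.013)]]
    n=np.array([-np.sin(YW),np.cos(YW),0]);d=np.array([np.cos(YW),np.sin(YW),0])
    B=[BAR+d*.042+n*.028,BAR+n*.028,BAR-n*.028,BAR-n*.028+d*.042]
    for P,c in((J,(0,0,255)),(B,(0,255,0))):
        p=np.array([(proj("side",q)-[x0,y0]+.5)*f for q in P]).astype(int);cv2.polylines(o,[p.reshape(-1,1,2)],False,c,1)
    return o,seat
E
python3 - <<'E'
from h import *
import json
s=json.load(open("w3.json"));o,seat=overlay(cv2.imread("pics/s3raw.png"),s,170,140,75,55,10);print(seat)
d=np.array([np.cos(YW),np.sin(YW),0]);print((seat-BAR)@d,np.cross(d,seat-BAR)[2]);cv2.imwrite("pics/o3.png",o)
E
```

```text
[0.68747691 0.01091373 0.1000508 ]
0.016780543312716212 0.0004794725532483875
```

View pics/o3.png

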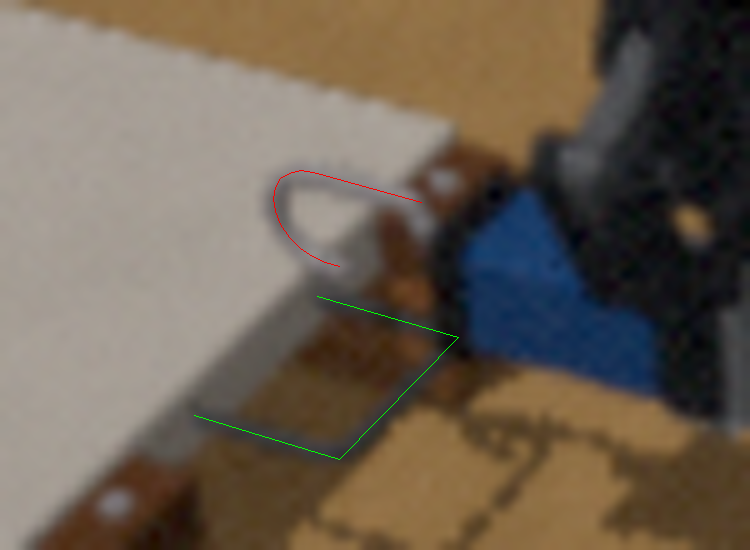

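The overlay fits the picture: hook (red) and bail (green) lie on their images within about 1 px. The hook's seat is 17 mm beyond the bar and centred. I lower 49 mm, then draw back.

Call:
{"name": "drive_tool", "arguments": {"moves": [[[0,0,0.5],[0,0,0],-1],[[0,0,0.5],[0,0,0],-1],[[0,0,0.5],[0,0,0],-1],[[0,0,0.5],[0,0,0],-1],[[0,0,0.45],[0,0,0],-1],[[0,0,0],[0,0,0],-1]]}}

```text
time: 14.9
position: [0.5731, -0.0079, 0.037]
ee_rot: [-0.081, 0.997, 0.0, -0.001]
force: [-0.5, -0.0, -2.3]
grip_width: 0.0292
finger_force: 59.8
```

Call:
{"name": "drive_tool", "arguments": {"moves": [[[0.4,0,0],[0,0,0],-1],[[0.4,0,0],[0,0,0],-1],[[0.3,0,0],[0,0,0],-1],[[0.2,0,0],[0,0,0],-1],[[0.2,0,0],[0,0,0],-1],[[0,0,0],[0,0,0],-1],[[0,0,0],[0,0,0],-1]]}}

```text
time: 15.6
position: [0.5454, -0.0128, 0.0392]
ee_rot: [-0.081, 0.997, 0.0, 0.001]
force: [1.5, 0.4, -3.2]
grip_width: 0.0292
finger_force: 59.8
```

```bash
python3 - <<'E'
from h import *
s=robot.state();d=robot.read_camera("side")[:,:,::-1];o,seat=overlay(d,s,170,140,75,55,10);cv2.imwrite("pics/o4.png",o)
plan([.5,0,.0385],189.4,s)
d=np.array([np.cos(YW),np.sin(YW),0]);print("rigid seat vs bar",(seat-BAR)@d,np.cross(d,seat-BAR)[2],seat[2]-BAR[2])
E
```

```text
t 15.6 pos [ 0.5454 -0.0128  0.0392] yaw -170.68 q6 -0.19 F [ 1.5  0.4 -3.2]
turn units (tool) [ 0.    0.01 -0.02] shift units: now-axes [2.14 1.   0.03] final-axes [2.14 1.   0.03]
rigid seat vs bar -0.012245924057281624 0.0001573601400511708 0.0008023606039548534
```

View pics/o4.png

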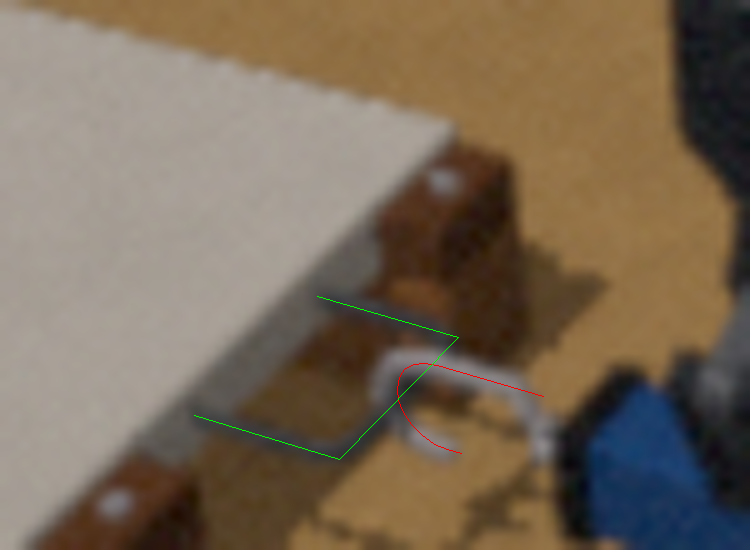

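The hook is round the bar and seated, with the plunger drawn about 5 mm. I continue the pull in small steps.

Call:
{"name": "drive_tool", "arguments": {"moves": [[[0.4,0,0],[0,0,0],-1],[[0.4,0,0],[0,0,0],-1],[[0.4,0,0],[0,0,0],-1],[[0.4,0,0],[0,0,0],-1],[[0.4,0,0],[0,0,0],-1],[[0.3,0,0],[0,0,0],-1],[[0.2,0,0],[0,0,0],-1],[[0,0,0],[0,0,0],-1]]}}

```text
time: 16.45
position: [0.4988, -0.0206, 0.0401]
ee_rot: [-0.081, 0.997, 0.0, 0.004]
force: [12.5, 2.6, -6.2]
grip_width: 0.029
finger_force: 59.6
```

Call:
{"name": "drive_tool", "arguments": {"moves": [[[0.2,0,0],[0,0,0],-1],[[0,0,0],[0,0,0],-1],[[0,0,0],[0,0,0],-1],[[0,0,0],[0,0,0],-1]]}}

```text
time: 16.85
position: [0.4961, -0.0211, 0.0404]
ee_rot: [-0.081, 0.997, 0.0, 0.004]
force: [12.6, 3.0, -6.2]
grip_width: 0.029
finger_force: 59.6
```

```bash
python3 - <<'E'
from h import *
P=[]
for i in range(4):
    s=robot.state();d=robot.read_camera("side")[:,:,::-1];P.append(s["position"])
s=dict(s);s["position"]=np.mean(P,0);print(s["position"],s["force"])
o,seat=overlay(d,s,185,130,95,70,8,ext=.06)
d2=np.array([np.cos(YW),np.sin(YW),0]);e=seat-BAR;print("ext est",-((e@d2)-.06)-.0075,np.cross(d2,e)[2],e[2])
cv2.imwrite("pics/o5.png",o)
E
```

```text
[ 0.49611814 -0.02109751  0.04041396] [13.39818191  2.99759745 -5.95012466]
ext est 0.05474373908066454 -5.726004367467331e-06 0.0034461924355048967
```

View pics/o5.png

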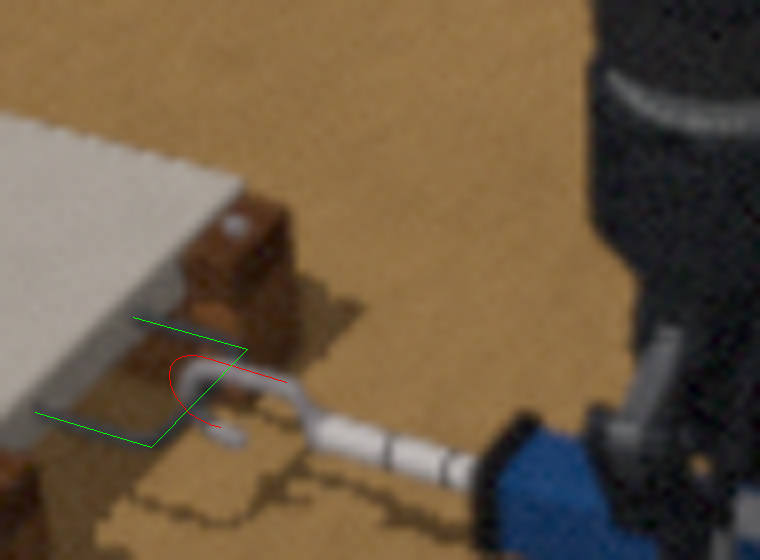

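Hook is in the bail, with the 0.5 kg and 1 kg rings showing at (388,448) and (447,470). The mouth is about 12–14 mm past the 1 kg ring. Three estimates (about 54 mm from force, 55 mm from pose, and the rings) agree, so I pull 5–6 mm more and lower 2 mm.

Call:
{"name": "drive_tool", "arguments": {"moves": [[[0.15,0,0.1],[0,0,0],-1],[[0.1,0,0],[0,0,0],-1],[[0,0,0],[0,0,0],-1],[[0,0,0],[0,0,0],-1],[[0,0,0],[0,0,0],-1]]}}

```text
time: 17.55
position: [0.4925, -0.0218, 0.039]
ee_rot: [-0.082, 0.997, 0.0, 0.006]
force: [13.5, 3.6, -3.0]
grip_width: 0.0289
finger_force: 60.0
```

```bash
python3 - <<'E'
from h import *
P=[];F=[]
for i in range(6):
    s=robot.state();d=robot.read_camera("side")[:,:,::-1];P.append(s["position"]);F.append(s["force"])
s=dict(s);s["position"]=np.mean(P,0);F=np.mean(F,0);print(s["position"],F,(np.hypot(*F[:2])-.5)/245)
o,seat=overlay(d,s,185,130,95,70,8,ext=.06)
d2=np.array([np.cos(YW),np.sin(YW),0]);e=seat-BAR;print("ext est",-((e@d2)-.06)-.0075,np.cross(d2,e)[2],e[2])
cv2.imwrite("pics/o6.png",o)
E
```

```text
[ 0.49246187 -0.02178885  0.03902224] [13.76418132  2.8615365  -3.88286962] 0.05534076644075224
ext est 0.05846781539398525 -5.1905284809877924e-05 0.0024605616164338692
```

View pics/o6.png

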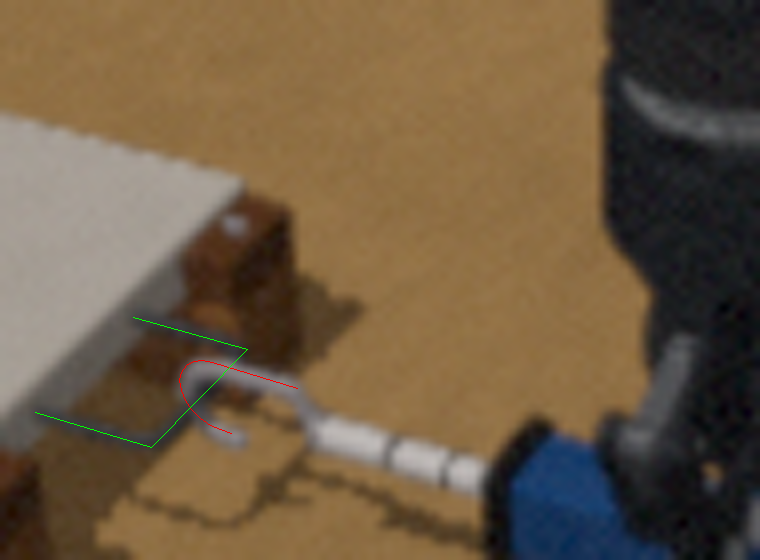

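The 1 kg ring is now clearly further out. Pose gives 58.5 mm and force gives 55 mm, so 2–3 mm more centres it.

Call:
{"name": "drive_tool", "arguments": {"moves": [[[0.13,0,0.05],[0,0,0],-1],[[0,0,0],[0,0,0],-1],[[0,0,0],[0,0,0],-1],[[0,0,0],[0,0,0],-1],[[0,0,0],[0,0,0],-1]]}}

```text
time: 18.35
position: [0.4905, -0.0222, 0.0383]
ee_rot: [-0.082, 0.997, 0.0, 0.006]
force: [14.5, 2.8, -2.3]
grip_width: 0.0291
finger_force: 60.0
```

```bash
python3 - <<'E'
from h import *
P=[];F=[]
for i in range(8):
    s=robot.state();d=robot.read_camera("side")[:,:,::-1];P.append(s["position"]);F.append(s["force"])
s=dict(s);s["position"]=np.mean(P,0);F=np.mean(F,0);print(s["position"],F,(np.hypot(*F[:2])-.5)/245)
o,seat=overlay(d,s,185,130,95,70,8,ext=.06)
d2=np.array([np.cos(YW),np.sin(YW),0]);e=seat-BAR;print("ext est",-((e@d2)-.06)-.0075,np.cross(d2,e)[2],e[2])
# ring/mouth pixel predictions (crop px), seat pinned 7.5 behind bar
ax=R.from_quat(s["ee_rot"]).as_matrix()[:,0];st=BAR-d2*.0075
for r in(.02,.04,.06): print(r,(proj("side",st+ax*(.04+r))-[185,130])*8)
cv2.imwrite("pics/o7.png",o)
E
```

```text
[ 0.49053965 -0.0221543   0.03831746] [14.78566976  3.19838241 -2.87016662] 0.05970467848538441
ext est 0.06042640796122723 -8.412713545296897e-05 0.001969762868867804
0.02 [387.30547998 452.33984968]
0.04 [445.36912745 470.18110801]
0.06 [504.14433194 488.24100697]
```

View pics/o7.png

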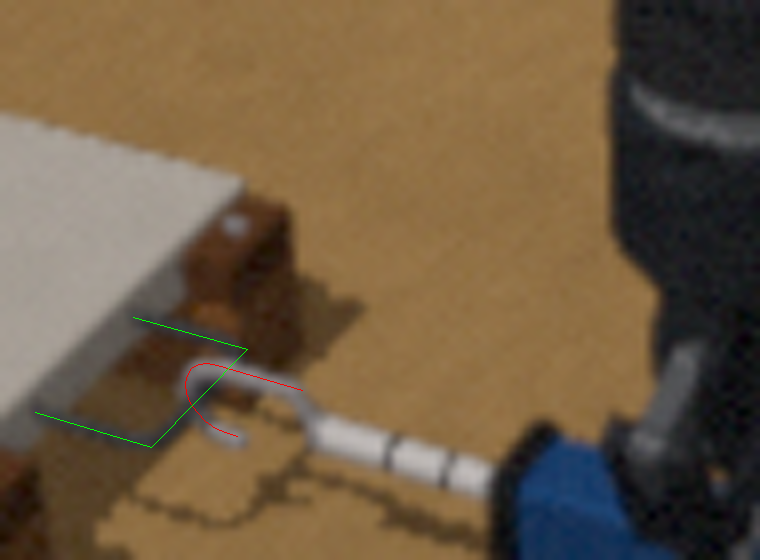

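The overlay hook coincides with the image. The rings lie at the predicted pixels (388 and 447 against 387 and 445). Extension is 60.4 mm by pose and 59.7 mm by force, so I hand in.

```bash
python3 -c "
from rig import robot
print(robot.sign_off())"
```

```text
the job is handed in; nothing more can be done
None
```

I handed the job in with the gripper holding the blue scale, its hook in the bail and the plunger drawn about 60 mm, roughly 15 N; the red ring itself was hidden behind the cap, and no verdict came back.

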